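# Close up the coffee maker and start it

### The job

Get the coffee maker going, pushing with the fingertips only: gently swing its open filter holder fully home under the spray arm and push the tank lid down until it is fully shut, in either order, and only when both are shut press the red start button on the spray arm all the way down and let it go. Do not slam them shut, lift the lid or pull the holder wide open, and leave the glass jug on its hotplate and the mugs and bottle where they are: nothing is picked up.

Things in the scene. Friction and masses are not known exactly. Their poses are not given: they have to be found in the camera images.
- machine: White coffee maker, 180 x 240 x 250 mm, fixed. Origin: middle of its underside; x points to its back (the jug side, its front, is -x), z up. Water tank: x 28 to 120, y -83 to 83, top z 248 mm. White spray arm: y -29 to 29, forward from the tank to a round end at x -74, z 232 to 248 mm. Hinge bracket: x 0 to 33, y -83 to -61, z 153 to 244 mm. Only the lid and button stand higher than z 248 mm.
- holder (a joint): Swing of the filter holder about its upright pin, rad. 0: fully home under the spray arm (end stop). Grows as it swings out, counter-clockwise from above, towards the machine's front and then its -y side; stop at 1.5. Starts 0.6 to 1.25. Stays where it is left; takes about 0.08 N m (0.5 N at the lug).
- holder_hinge (a point): Fixed point on the holder's vertical hinge pin, at machine x 14, y -72, z 197 mm.
- holder_center (a point): Centre of the filter holder's round open mouth, at the rim: a dark grey cup with a brass filter inside, 112 mm across at the rim (z 228 mm above the worktop), 100 mm across at z 186, 80 mm at its floor (z 166); drip valve down to z 160. Moves with the holder, 93 mm from the pin; home, it is at machine x -45, y 0 mm.
- holder_lug (a point): Middle of the end face, z 204 mm, of the holder's red grip lug: an upright fin 12 mm thick, z 181 to 227 mm, 30 mm proud of the cup, turning with the holder. Home, this point is at machine x -128, y +20 mm, the fin points to machine -x and its flat sides face +y and -y. Pushing the side that faces -y when home, clockwise about the pin, shuts the holder.
- lid (a joint): Opening of the grey tank lid, rad. 0: shut, flat on the tank (end stop); grows as its front edge rises; stop at 1.6. Starts 0.45 to 1.0. Stiff hinge: stays where it is left; takes about 0.06 N m (0.7 N at the front edge); the lid weighs 0.08 kg.
- lid_hinge (a point): Middle of the lid's hinge line, along the machine's y axis at the back of the tank: machine x 116, y 0, z 252 mm.
- lid_edge (a point): Middle of the lid's front edge, on its upper (outer) face. The lid is a flat plate 92 mm from hinge to front edge, 164 mm wide, 8 mm thick, its underside through the hinge line, with a small red thumb tab 9 mm farther out. Shut, its upper face is at z 260 mm.
- button (a joint): Travel of the start button, m: 0 up, 0.005 fully down. Springs back; 0.8 N to start, 4.8 N fully down.
- button_top (a point): Middle of the top of the red round start button, 26 mm across, on the spray arm, at z 258 mm when up (10 mm above the arm; a grey bezel 38 mm across and 2 mm high surrounds it). Pressed straight down.
- hotplate (a point): Middle of the top of the dark round hotplate, 116 mm across, at machine x -45, y 0, z 41 mm.
- jug: Glass coffee jug with a grey lid and handle, 110 mm across, 104 mm high, handle to about the machine's front (its own -x, out to 96 mm from its axis); loose on the hotplate. Origin: middle of its underside. It passes 15 mm below the holder.
- yellow_mug: Yellow mug, 80 mm across, 95 mm high, loose on the worktop. Origin: middle of its underside.
- blue_mug: Blue mug, 76 mm across, 90 mm high, loose on the worktop. Origin: middle of its underside.
- oil_bottle: Green glass bottle with a black cap, 60 mm across, 190 mm high, loose on the worktop. Origin: middle of its underside.

How it is judged:
On the way, in this order (a step that is already met when the one before it is completed fails the run):
1. the filter holder is fully home and the tank lid fully shut (value of joint each of holder, lid below 0.05 rad), for 0.2 s.
2. the start button is pressed down (value of joint button above 0.0035 m), for 0.05 s.
At the end, for the whole second after the job is handed in: The holder is within 0.05 rad (8 mm at its lug) of home and the lid within 0.05 rad (4 mm at its edge) of shut, the button was pressed at least 3.5 mm after that and is up again, and the jug stands on the hotplate within 20 mm of its middle, with mugs and bottle upright (all of step 1 and value of joint button below 0.0015 m and horizontal distance between jug and hotplate below 0.02 m and z of jug in the frame of hotplate below 0.006 m and angle between each of jug, yellow_mug, blue_mug, oil_bottle's own z axis and vertical below 0.15 rad and linear speed of jug below 0.02 m/s); the robot touches nothing.
It fails at once if the start button is pressed while the holder or the lid is still open (value of joint button above 0.002 m and value of joint any of holder, lid above 0.08 rad).
It fails at once if the lid is lifted, or the holder pulled, wide open (value of joint lid above 1.15 rad or value of joint holder above 1.4 rad).
It fails at once if the holder or lid is slammed (turns faster than 4 rad/s) (velocity of joint any of holder, lid below -4 rad/s).
It fails at once if the coffee maker is pushed with more than 60 N (contact force between the arm and machine above 60 N).
It fails at once if the jug is moved more than 15 mm, a mug or the bottle more than 20 mm, or one of them tipped ((distance of jug from where it was at the start of the episode above 0.015 m or angle between jug's own z axis and vertical above 0.25 rad) or (distance of yellow_mug from where it was at the start of the episode above 0.02 m or angle between yellow_mug's own z axis and vertical above 0.25 rad) or (distance of blue_mug from where it was at the start of the episode above 0.02 m or angle between blue_mug's own z axis and vertical above 0.25 rad) or (distance of oil_bottle from where it was at the start of the episode above 0.02 m or angle between oil_bottle's own z axis and vertical above 0.25 rad)).
It also fails if it takes over 61 s, if anything falls off the work surface, if the arm or the gripper's body presses on something with over 40 N, if the wrist force passes 120 N, or if a joint passes its speed limit or range.

### The arm

A 6-joint arm with a two-finger parallel gripper is mounted at the origin on the work surface. World frame = base frame: x ahead of the robot, y to its left, z up, the work surface at z = 0. Lengths are in m, angles in rad, forces in N, time in s.
With the tool pointing down it reaches from about 0.25 to 0.775 m from the base axis. Payload 8.9 kg.
Tool frame: the origin (TCP) lies midway between the tips of the shut fingers; the grasp point (between the pads) lies 19 mm behind it; z points along the fingers, y is the line along which they close (so a half turn about z gives the same grasp; the last joint's range is limited). The gripper opens to 85 mm and grips with 20 to 120 N. Pads are 22 mm wide; open, the fingers measure 114 mm over their backs; the gripper's body (76 mm by 85 mm) begins 54 mm behind the grasp point. The pads swing forward as they close: fully open they stand 13 mm farther back than shut.
Start: joints at [-1.427, 0.291, -0.153, 1.127, 0, 1.431], TCP at [0.147, -0.504, 0.231] pointing down, gripper open.
Joint ranges: [-2.52, 2.52], [-0.91, 1.74], [-1.3, 1.37], [-1.96, 2.02], [-1.52, 1.47], [-3.14, 3.14]. Speed limits (rad/s): [2.22, 2.22, 2.79, 3.14, 3.14, 3.14].

### API

Orientations are given as a rotation vector (axis times angle).
In Python, from cell import ctrl gives the robot as it stands.
- The arm moves only by the tool drive_tool, never from a script. Its argument "commands" is a list that holds one entry, the list of rows, each a list of 5 numbers: the finger opening in m, from 0 to 0.0854, then the shift along the tool's x, y, z in m, then the turn about the tool's z in rad. In form: [[[fingers, x, y, z, turn], ...]]. A call has 1 to 10 rows; each row is the pose to reach, as a shift and turn from the pose commanded when the call began, along the tool's axes at that moment; what a row does not reach only later rows make up. A row lasts 1/12 s, in which the tool goes at most 41.7 mm and 7.16 degrees, less where a joint would pass 70% of its speed; a pose out of reach is approached as far as the arm can. A call with a gripper value outside its range is refused whole. The fingers move at their own pace and stop on an object; the grip force is fixed at half the most. Time passes only in rows, so rows that repeat a pose let the fingers close. It gives the time, the measured TCP pose, the force, the opening and the grip force at its end, in the units of the state.
- ctrl.observe(): the state, without advancing time (a new reading comes with each control period).
- ctrl.grab_frame(name): name is "scene" or "top" or "wrist"; returns a dict with "image" (400x640x3 uint8, blue, green, red), "fovy" (degrees; the focal length in pixels is half the picture's height over the tangent of half this angle, whatever the lens; pixels are square), "cx", "cy" (the principal point, pixels), "dist" ([k1, k2, p1, p2, k3] as OpenCV has them; the pictures are not rectified), "cam_to_world" (4x4, takes a point from camera to world coordinates); the wrist camera has in their place "T_tool_cam" (4x4, takes a point from camera to tool coordinates, whose origin is the TCP and whose axes are the flange's). Camera axes: x right, y up, looking along -z (the intrinsics and any distortion apply to the point x, -y, -z); pixel columns grow to the right and rows downward; lengths in m; the calibration is good to about 2 mm. A picture is of the moment at which its call begins: read the wrist's pose just before it. There is no depth.
- ctrl.job_done(): hands the job in; it is judged then, once.
The state is a dict: "time": time; "joint_pos": joint angles; "qvel": joint speeds; "joint_efforts": joint torques, N m; "ee_pos": TCP position; "eef_rot": TCP orientation; "ft_force": force on the tool from outside, world axes, zero at the start; "moment": the same for the moment, N m; "gripper_width": opening from 0.0 (shut) to 1.0 (fully open); "grip_force": force on a finger pad.
Only numpy, scipy, OpenCV 4.12 (cv2) and the standard library are available. Lean on these libraries where they do the work, as an engineer would, in place of code of your own. Each camera call takes 0.05 s, during which the arm holds its last target. There are 200 camera calls.

## Working session

There is one attempt and no reset: what is moved stays moved. The work goes in short steps, Python scripts to look and compute and a tool call to move; the robot and the scene stay as the last step left them, time stands still between calls to the robot, and variables do not carry over. Pictures are saved under pics/ and viewed, at most 10 in all, crops included, and the job is handed in when it is done.

Besides the shell and the picture viewer there is one more tool, called after "Emit:" by a JSON object that holds its "op" and its "data", one argument or row to a line. drive_tool: Moves the arm, as the interface text tells. Its arguments: {"type":"object","properties":{"commands":{"type":"array","items":{"type":"array","items":{"type":"array","items":{"type":"number"}}}}},"required":["commands"]}

```bash
mkdir -p pics
python3 - <<'E'
from cell import ctrl
import cv2,pickle
s=ctrl.observe();print({k:s[k] for k in('time','ee_pos','eef_rot','gripper_width','ft_force')})
d={}
for n in('scene','top'):
    f=ctrl.grab_frame(n);d[n]=f;cv2.imwrite(f'pics/{n}0.png',f['image']);print(n,f['fovy'],f['cx'],f['cy'],f['dist'],f['cam_to_world'])
pickle.dump(d,open('f0.pkl','wb'))
E
```

```text
{'time': 0.0, 'ee_pos': array([ 0.14643146, -0.50371922,  0.23074804]), 'eef_rot': array([-3.10897938e+00, -4.42483783e-01, -3.53647987e-05]), 'gripper_width': 0.9962149097380523, 'ft_force': array([ 0.60302164, -0.5186245 , -0.7684161 ])}
scene 46.33746560503287 321.2954486574296 199.90362258031737 [-0.09032328  0.          0.          0.          0.        ] [[-0.4853761  -0.56933519  0.66352655  1.31329283]
 [ 0.87427642 -0.30987424  0.37365585  0.44931759]
 [-0.00712564  0.76146924  0.64816188  0.87090397]
 [ 0.          0.          0.          1.        ]]
top 54.87315838885806 316.575546419617 199.94795951257535 [-0.00581003  0.          0.          0.          0.        ] [[-0.02269845  0.99825409 -0.05453025  0.52343568]
 [-0.99973423 -0.02244449  0.00526535  0.04005056]
 [ 0.00403225  0.05463528  0.99849824  1.17131086]
 [ 0.          0.          0.          1.        ]]
```

View pics/scene0.png

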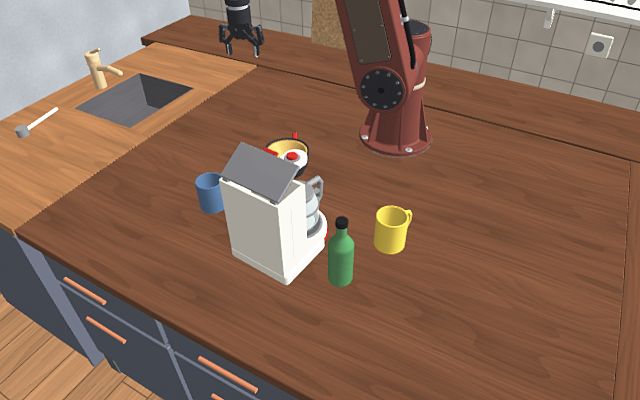

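View pics/top0.png

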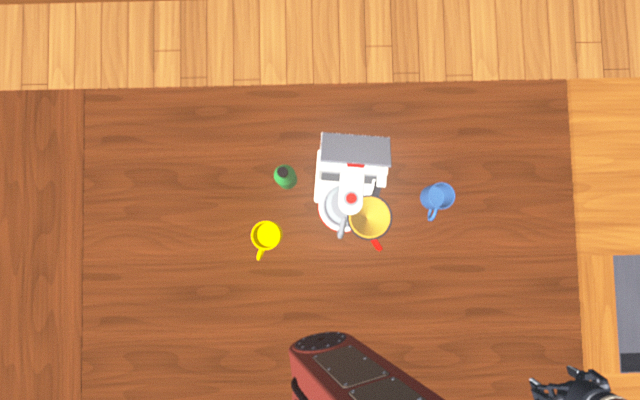

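The top view shows the machine at about (352,180): lid up at (355,150) with its red tab at (356,165), button at (351,198), brass holder mouth at (370,217), lug at (377,245). The yellow mug is at (265,237), bottle at (285,176), blue mug at (438,196).

```bash
cat > h.py <<'E'
import cv2,numpy as np
def K(f):
    h=f['image'].shape[0];fl=h/2/np.tan(np.radians(f['fovy'])/2);return np.array([[fl,0,f['cx']],[0,fl,f['cy']],[0,0,1.]])
def ray(f,uv,T=None):
    T=f['cam_to_world'] if T is None else T
    p=cv2.undistortPoints(np.array(uv,float).reshape(-1,1,2),K(f),np.array(f['dist'],float)).reshape(-1,2)
    d=np.c_[p[:,0],-p[:,1],-np.ones(len(p))]@T[:3,:3].T
    return T[:3,3],d
def onz(f,uv,z,T=None):
    o,d=ray(f,uv,T);return o+d*((z-o[2])/d[:,2])[:,None]
def proj(f,P,T=None):
    T=f['cam_to_world'] if T is None else T
    q=(np.atleast_2d(P)-T[:3,3])@T[:3,:3];q=q*[1,-1,-1]
    return cv2.projectPoints(q,np.zeros(3),np.zeros(3),K(f),np.array(f['dist'],float))[0].reshape(-1,2)
def blobs(f,lo,hi,amin=8):
    hsv=cv2.cvtColor(f['image'],cv2.COLOR_BGR2HSV);m=cv2.inRange(hsv,np.array(lo),np.array(hi))
    if lo[0]==0: m|=cv2.inRange(hsv,np.array([172,lo[1],lo[2]]),np.array([180,255,255]))
    n,l,st,c=cv2.connectedComponentsWithStats(m)
    return [(st[i],c[i],np.argwhere(l==i)[:,::-1]) for i in range(1,n) if st[i][4]>=amin]
E
python3 - <<'E'
from h import *;import pickle
d=pickle.load(open('f0.pkl','rb'))
for n in d:
  for nm,lo,hi in(('red',(0,170,120),(6,255,255)),('brass',(18,60,90),(29,200,255))):
    for st,c,p in blobs(d[n],lo,hi): 
        if st[4]<4000: print(n,nm,st,c.round(1), onz(d[n],[c],.258 if nm=='red' else .228).round(4))
im=d['top']['image'][120:260,300:460];cv2.imwrite('pics/c0.png',cv2.resize(im,None,fx=4.5,fy=4.2 if 0 else 4.28,interpolation=cv2.INTER_CUBIC)[:600])
E
```

```text
scene red [292 132   6   7  27] [294.6 134.8] [[ 0.5037 -0.0794  0.258 ]]
scene red [263 147  15   9  51] [270.  151.1] [[ 0.5901 -0.093   0.258 ]]
scene red [287 152  10   8  63] [291.7 155.6] [[ 0.5819 -0.0391  0.258 ]]
scene red [324 225   4  15  20] [326.3 233.1] [[0.765  0.1506 0.258 ]]
scene brass [ 85  52  16  14 100] [94.3 57.9] [[ 0.3645 -0.9918  0.228 ]]
scene brass [107  66  16   9  35] [114.5  69.4] [[ 0.3995 -0.8466  0.228 ]]
scene brass [98 71  9 17 86] [101.9  79. ] [[ 0.469  -0.8271  0.228 ]]
scene brass [268 139  40  19 381] [286.9 145.9] [[ 0.5162 -0.0954  0.228 ]]
scene brass [ 374  205   39   50 1442] [391.  228.9] [[0.6667 0.2429 0.228 ]]
top red [349 165  14   2  14] [355.5 165.1] [[ 0.6544 -0.0596  0.258 ]]
top red [371 240  12  12  80] [376.6 245. ] [[ 0.4636 -0.1041  0.258 ]]
top brass [271   4   4   4   8] [272.8   5.6] [[1.0687 0.1345 0.228 ]]
top brass [481  10   5  37  66] [483.2  26.9] [[ 1.0029 -0.3955  0.228 ]]
top brass [261  16   3  50 106] [261.8  41.6] [[0.976  0.1636 0.228 ]]
top brass [271  17   5  39  87] [272.8  33.9] [[0.9953 0.1355 0.228 ]]
t
[... 1288 characters left out ...]
 brass [266  66   4   9  14] [267.4  70.8] [[0.9009 0.1507 0.228 ]]
top brass [60 73  4 15 28] [61.2 80.9] [[0.8868 0.6656 0.228 ]]
top brass [262  72   2  12  13] [262.2  77.2] [[0.8847 0.1639 0.228 ]]
top brass [265  76   5   8  19] [266.5  79.8] [[0.878  0.1531 0.228 ]]
top brass [273  76   3   7  13] [274.2  79. ] [[0.8796 0.1341 0.228 ]]
top brass [171  83   3   3   8] [171.9  83.9] [[0.8728 0.3892 0.228 ]]
top brass [69 84  4  4  8] [70.8 86. ] [[0.8732 0.6414 0.228 ]]
top brass [ 348  196   43   43 1220] [370.6 218.2] [[ 0.5271 -0.0961  0.228 ]]
top brass [274 222   9  21  27] [279.4 230.2] [[0.503  0.1274 0.228 ]]
top brass [252 242   7   8   8] [254.8 245.5] [[0.4673 0.1881 0.228 ]]
```

View pics/c0.png

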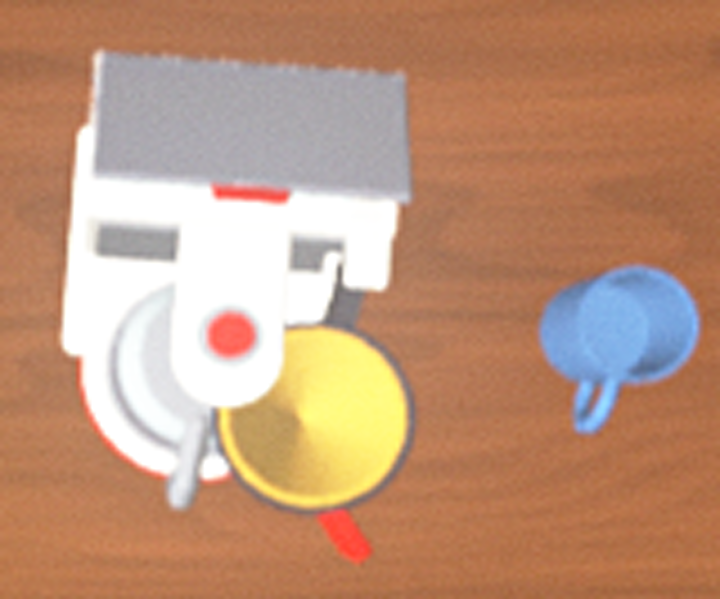

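Run:
```python
from h import *;import pickle
d=pickle.load(open('f0.pkl','rb'));t=d['top'];sc=d['scene']
c=lambda *p:np.array(p)/[4.5,4.28]+[300,120]
H=onz(t,[c(98,50),c(406,73)],.256);print('hinge ends',H,np.linalg.norm(H[0]-H[1]))
ey=H[0]-H[1];print('yaw from hinge',np.arctan2(-ey[0],ey[1]))
B=onz(t,[c(231,334)],.258)[0];print('button',B)
hsv=cv2.cvtColor(t['image'],cv2.COLOR_BGR2HSV)
print('button hsv',hsv[198,351])
mb=cv2.inRange(hsv,(0,120,120),(8,255,255))|cv2.inRange(hsv,(170,120,120),(180,255,255))
sub=np.argwhere(mb[188:208,340:362])[:,::-1]+[340,188];print('btn px',sub.mean(0),len(sub));B=onz(t,[sub.mean(0)],.258)[0];print(B)
E1=onz(t,[c(226,407)],.248)[0];print('arm end',E1)
hm=H.mean(0)
# arm-side edges at z .248: left (176,230..380), right(288,230..)
L=onz(t,[c(178,240),c(174,365),c(290,240),c(283,370)],.248);print('arm edges',L)
# brass ellipse
bl=[b for b in blobs(t,(15,60,60),(32,255,255)) if b[0][4]>1000 and abs(b[1][0]-370)<8][0]
(xc,yc),r=cv2.minEnclosingCircle(bl[2].astype(np.float32));print('circ',xc,yc,r)
C=onz(t,[(xc,yc)],.228)[0];print('holder c',C)
G=onz(t,[c(345,537),c(368,552),c(350,562),c(322,514),c(345,510)],.227);print('lug',G)
f=onz(t,[c(85,205)],.248);print(f)
```

```text
hinge ends [[ 0.737416    0.01899404  0.256     ]
 [ 0.72080732 -0.14519793  0.256     ]] 0.1650298445688669
yaw from hinge -0.10081113728226868
button [ 0.57600241 -0.04743189  0.258     ]
button hsv [  2 161 254]
btn px [350.97058824 197.94117647] 68
[ 0.57625068 -0.04657615  0.258     ]
arm end [ 0.53571159 -0.04459635  0.248     ]
arm edges [[ 0.63020163 -0.02147551  0.248     ]
 [ 0.55985947 -0.01751392  0.248     ]
 [ 0.62887201 -0.08146161  0.248     ]
 [ 0.55574425 -0.07556516  0.248     ]]
circ 369.3044128417969 217.17897033691406 21.490480422973633
holder c [ 0.52981697 -0.09301309  0.228     ]
lug [[ 0.4604484  -0.10906338  0.227     ]
 [ 0.45165144 -0.12128009  0.227     ]
 [ 0.4462115  -0.11133594  0.227     ]
 [ 0.47379658 -0.09697504  0.227     ]
 [ 0.47578141 -0.1095393   0.227     ]]
[[0.65111962 0.0278475  0.248     ]]
```

Run:
```python
from h import *;import pickle
d=pickle.load(open('f0.pkl','rb'));t=d['top'];sc=d['scene']
def tri(a,b):
    o1,d1=ray(t,[a]);o2,d2=ray(sc,[b]);d1=d1[0];d2=d2[0]
    s=np.linalg.lstsq(np.c_[d1,-d2],o2-o1,rcond=None)[0];p,q=o1+s[0]*d1,o2+s[1]*d2
    return ((p+q)/2).round(4),round(np.linalg.norm(p-q),4)
print('tab',tri((355.5,165.1),(270,151.1)));print('btn',tri((351,197.9),(291.7,155.6)))
print('lug',tri((379,248),(294.6,134.8)))
R=lambda a:np.array([[np.cos(a),-np.sin(a)],[np.sin(a),np.cos(a)]])
o=np.array([.612,-.0515]);y=-.1
def W(p,th=0):
    p=np.array(p,float);pin=np.array([.014,-.072]);q=pin+R(th)@(p-pin);return (o+R(y)@q).round(4)
for x,yy,z in((120,83,248),(28,83,248),(-74,0,248)):print((x,yy),W((x/1e3,yy/1e3)),proj(t,[*W((x/1e3,yy/1e3)),z/1e3]),proj(sc,[*W((x/1e3,yy/1e3)),z/1e3]))
for ph in(.5,.6,.7,.8,.9):
    P=[*W((.116-.101*np.cos(ph)+.004*np.sin(ph),0)),.252+.101*np.sin(ph)];print(ph,P,proj(t,P),proj(sc,P))
for th in(.55,.6,.65,.7):print(th,'lug',W((-.128,.02),th),proj(t,[*W((-.128,.02),th),.227]),'c',proj(t,[*W((-.045,0),th),.228]))
```

```text
tab (array([ 0.6468, -0.0528,  0.3054]), np.float64(0.0037))
btn (array([ 0.5757, -0.0455,  0.2523]), np.float64(0.004))
lug (array([ 0.4528, -0.1144,  0.219 ]), np.float64(0.0033))
(120, 83) [0.7397 0.0191] [[321.65420165 131.5161565 ]] [[275.20971216 207.03877505]]
(28, 83) [0.6481 0.0283] [[318.73011213 169.14577776]] [[302.28921991 183.65684029]]
(-74, 0) [ 0.5384 -0.0441] [[349.98451727 213.97593894]] [[299.77164231 149.19661483]]
0.5 [np.float64(0.6411), np.float64(-0.0544), np.float64(0.3004219793990245)] [[355.3563171  168.30670571]] [[270.17200383 151.41370381]]
0.6 [np.float64(0.6467), np.float64(-0.055), np.float64(0.30902888981289856)] [[355.95116398 165.31025432]] [[268.16644137 149.31567035]]
0.7 [np.float64(0.6531), np.float64(-0.0556), np.float64(0.3170659864110068)] [[356.51978084 161.93947691]] [[265.93381247 147.59169344]]
0.8 [np.float64(0.6603), np.float64(-0.0563), np.float64(0.3244529651808518)] [[357.10135933 158.19649655]] [[263.43052943 146.27064732]]
0.9 [np.float64(0.6681), np.float64(-0.0571), np.float64(0.3311160178723758)] [[357.69367112 154.17732787]] [[260.70658846 145.34592821]]
0.55 lug [ 0.4509 -0.1035] [[374.51073649 249.45162926]] c [[366.14373296 215.41753675]]
0.6 lug [ 0.45   -0.1119] [[377.96033521 249.74198918]] c [[367.88027152 216.15494635]]
0.65 lug [ 0.4496 -0.1203] [[381.40331139 249.82631903]] c [[369.69497183 216.76799028]]
0.7 lug [ 0.4496 -0.1288] [[384.88159866 249.74486965]] c [[371.50739006 217.29934718]]
```

Emit:
{"op": "drive_tool", "data": {
  "commands": [
    [[0,0.04,-0.023,0,0],[0,0.08,-0.046,0,-0.05],[0,0.12,-0.07,0,-0.1],[0,0.155,-0.09,0,-0.15],[0,0.19,-0.11,0,-0.2],[0,0.225,-0.13,0,-0.25],[0,0.26,-0.15,0,-0.25],[0,0.295,-0.172,0,-0.25],[0,0.33,-0.192,0,-0.25],[0,0.355,-0.207,0,-0.25]]
  ]
}}

```text
time: 0.93
ee_pos: [0.4309, -0.204, 0.2312]
eef_rot: [-3.03, -0.828, -0.0]
ft_force: [0.6, 1.2, -0.3]
gripper_width: -0.001
grip_force: 0.0
```

Emit:
{"op": "drive_tool", "data": {
  "commands": [
    [[0,0.01,-0.005,0.02,0],[0,0.02,-0.01,0.036,0],[0,0.035,-0.018,0.036,0],[0,0.05,-0.026,0.036,0],[0,0.058,-0.03,0.036,0],[0,0.058,-0.03,0.036,0]]
  ]
}}

```text
time: 1.43
ee_pos: [0.4649, -0.1498, 0.1951]
eef_rot: [-3.03, -0.83, 0.0]
ft_force: [0.1, 0.7, 0.6]
gripper_width: -0.002
grip_force: 0.0
```

```bash
cat > look.py <<'E'
import sys
from cell import ctrl
from h import *
import pickle
s=ctrl.observe();print(s['time'],s['ee_pos'].round(4),s['eef_rot'].round(3),s['ft_force'].round(2))
f=ctrl.grab_frame('top');g=ctrl.grab_frame('scene');pickle.dump((f,g),open('f1.pkl','wb'))
a=cv2.resize(f['image'][120:270,300:460],(640,600));b=cv2.resize(g['image'][110:260,230:270+0+0] if 0 else g['image'][110:250,220:340],None,fx=1,fy=1)
cv2.imwrite(f'pics/{sys.argv[1]}.png',a);cv2.imwrite(f'pics/{sys.argv[1]}s.png',cv2.resize(b,None,fx=4,fy=4))
E
python3 look.py l1
```

```text
1.4333 [ 0.4649 -0.1498  0.1951] [-3.03 -0.83  0.  ] [0.08 0.66 0.6 ]
```

View pics/l1.png

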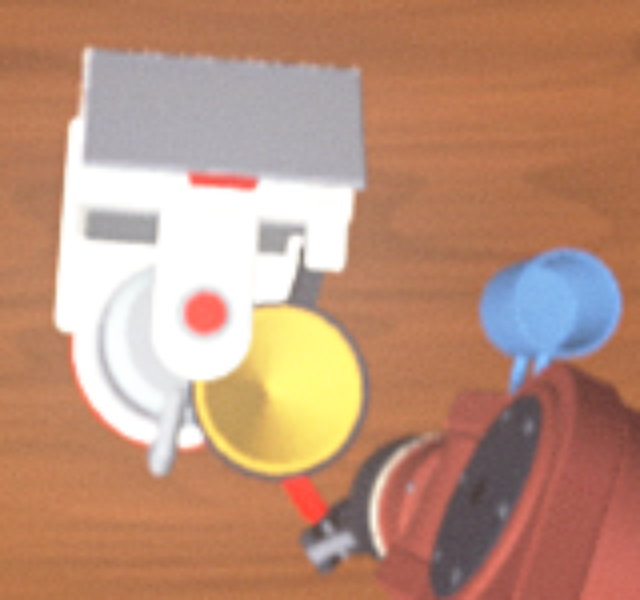

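The image shows the shut fingers at about (330,545), just beside the lug's outer end at (315,515) on the correct side. Next I work out the arc.

```bash
cat > arc.py <<'E'
import sys
from cell import ctrl
import numpy as np
def arc(ths,u=-.125,v=-.001):
    s=ctrl.observe();r=s['eef_rot'];a=2*np.arctan2(r[1],r[0]);a=(a+np.pi)%(2*np.pi)-np.pi
    X=np.array([np.cos(a),np.sin(a)]);Y=np.array([np.sin(a),-np.cos(a)])
    print('t',s['time'],s['ee_pos'].round(4),'ang',a,s['ft_force'].round(2))
    for th in ths:
        R=lambda q:np.array([[np.cos(q),-np.sin(q)],[np.sin(q),np.cos(q)]])
        p=np.array([.6187,-.1245])+R(th-.1)@np.array([u-.014,v+.072])
        d=p-s['ee_pos'][:2];turn=-((th-.1)-a)   # tool x along fin's x
        print(round(th,2),(d@X).round(4),(d@Y).round(4),round(turn,3))
arc(eval(sys.argv[1]))
E
python3 arc.py "[.68-.035*i for i in range(22)]"
```

```text
t 1.5333 [ 0.4642 -0.1512  0.1953] ang 0.5334821980224849 [-0.7   0.21 -0.55]
0.68 0.0044 -0.0089 -0.047
0.65 0.0068 -0.0139 -0.012
0.61 0.0093 -0.0187 0.023
0.58 0.012 -0.0235 0.058
0.54 0.0148 -0.0281 0.093
0.51 0.0178 -0.0327 0.128
0.47 0.021 -0.0371 0.163
0.44 0.0243 -0.0415 0.198
0.4 0.0278 -0.0457 0.233
0.36 0.0314 -0.0498 0.268
0.33 0.0351 -0.0538 0.303
0.3 0.039 -0.0576 0.338
0.26 0.0431 -0.0613 0.373
0.22 0.0472 -0.0648 0.408
0.19 0.0515 -0.0682 0.443
0.16 0.0559 -0.0715 0.478
0.12 0.0604 -0.0746 0.513
0.08 0.065 -0.0775 0.548
0.05 0.0697 -0.0803 0.583
0.02 0.0745 -0.0829 0.618
-0.02 0.0794 -0.0853 0.653
-0.06 0.0843 -0.0876 0.688
```

Emit:
{"op": "drive_tool", "data": {
  "commands": [
    [[0,0.004,-0.009,0,-0.04],[0,0.007,-0.014,0,-0.01],[0,0.009,-0.019,0,0.02],[0,0.012,-0.0235,0,0.06],[0,0.015,-0.028,0,0.09],[0,0.018,-0.033,0,0.13],[0,0.021,-0.037,0,0.16],[0,0.024,-0.0415,0,0.2],[0,0.028,-0.046,0,0.23],[0,0.028,-0.046,0,0.23]]
  ]
}}

```text
time: 2.37
ee_pos: [0.4647, -0.0967, 0.1955]
eef_rot: [-3.105, -0.474, -0.0]
ft_force: [-0.4, -0.4, -0.6]
gripper_width: 0.001
grip_force: 0.0
```

```bash
python3 look.py l2; python3 arc.py "[.40-.035*i for i in range(14)]"
```

```text
2.3667 [ 0.4647 -0.0967  0.1955] [-3.105 -0.474 -0.   ] [-0.36 -0.41 -0.64]
t 2.4667 [ 0.4648 -0.0973  0.1954] ang 0.30482613430782113 [ 0.04 -0.33 -0.18]
0.4 -0.0001 0.0004 0.005
0.36 0.0025 -0.0044 0.04
0.33 0.0053 -0.0091 0.075
0.3 0.0082 -0.0137 0.11
0.26 0.0113 -0.0182 0.145
0.23 0.0145 -0.0226 0.18
0.19 0.0179 -0.0269 0.215
0.15 0.0215 -0.031 0.25
0.12 0.0252 -0.0351 0.285
0.08 0.029 -0.039 0.32
0.05 0.0329 -0.0428 0.355
0.02 0.037 -0.0464 0.39
-0.02 0.0412 -0.0499 0.425
-0.06 0.0455 -0.0532 0.46
```

View pics/l2.png

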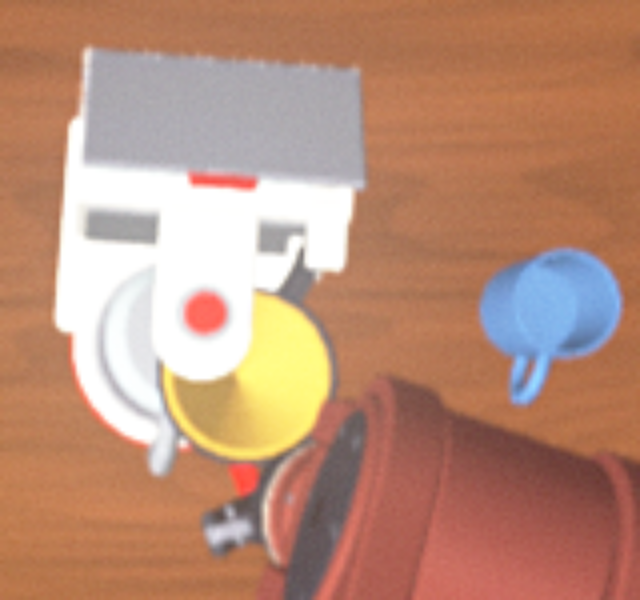

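The holder has turned in: the cup centre is now about (250,375) and the lug, at (245,475), is pushed as planned. I continue to home.

Emit:
{"op": "drive_tool", "data": {
  "commands": [
    [[0,0.0025,-0.0045,0,0.04],[0,0.005,-0.009,0,0.07],[0,0.008,-0.0135,0,0.11],[0,0.011,-0.018,0,0.14],[0,0.0145,-0.0225,0,0.18],[0,0.018,-0.027,0,0.21],[0,0.0215,-0.031,0,0.25],[0,0.025,-0.035,0,0.285],[0,0.029,-0.039,0,0.32],[0,0.031,-0.041,0,0.34]]
  ]
}}

```text
time: 3.3
ee_pos: [0.4824, -0.0489, 0.1953]
eef_rot: [3.141, -0.059, -0.0]
ft_force: [-0.0, -1.5, 0.4]
gripper_width: 0.0
grip_force: 0.2
```

```bash
python3 arc.py "[.08-.02*i for i in range(12)]"
```

```text
t 3.3 [ 0.4824 -0.0489  0.1953] ang -0.03767791338410431 [-0.01 -1.46  0.39]
0.08 -0.0012 0.0019 -0.018
0.06 0.0002 -0.0009 0.002
0.04 0.0016 -0.0037 0.022
0.02 0.0031 -0.0064 0.042
0.0 0.0047 -0.0091 0.062
-0.02 0.0063 -0.0118 0.082
-0.04 0.008 -0.0144 0.102
-0.06 0.0097 -0.017 0.122
-0.08 0.0115 -0.0196 0.142
-0.1 0.0133 -0.0221 0.162
-0.12 0.0152 -0.0246 0.182
-0.14 0.0171 -0.0271 0.202
```

Emit:
{"op": "drive_tool", "data": {
  "commands": [
    [[0,0.001,-0.002,0,0.01],[0,0.002,-0.004,0,0.02],[0,0.003,-0.006,0,0.04],[0,0.004,-0.0075,0,0.05],[0,0.0047,-0.009,0,0.06],[0,0.0047,-0.009,0,0.06]]
  ]
}}

```text
time: 3.8
ee_pos: [0.4877, -0.0399, 0.1953]
eef_rot: [3.138, -0.153, 0.0]
ft_force: [-0.6, 0.3, 0.8]
gripper_width: 0.001
grip_force: 0.0
```

Emit:
{"op": "drive_tool", "data": {
  "commands": [
    [[0,0.001,-0.002,0,0],[0,0.0015,-0.0035,0,0],[0,0.002,-0.005,0,0],[0,0.002,-0.005,0,0]]
  ]
}}

```text
time: 4.13
ee_pos: [0.4901, -0.0353, 0.1954]
eef_rot: [3.137, -0.152, 0.0]
ft_force: [-0.2, -2.1, -0.1]
gripper_width: 0.001
grip_force: 1.1
```

Emit:
{"op": "drive_tool", "data": {
  "commands": [
    [[0,0,-0.0015,0,0],[0,0,-0.003,0,0],[0,0,-0.003,0,0]]
  ]
}}

```text
time: 4.38
ee_pos: [0.4902, -0.0351, 0.1955]
eef_rot: [3.131, -0.155, -0.0]
ft_force: [-1.3, -15.2, -0.5]
gripper_width: -0.004
grip_force: 8.7
```

```bash
python3 look.py l3
```

```text
4.3833 [ 0.4902 -0.0351  0.1955] [ 3.131 -0.155 -0.   ] [ -1.32 -15.23  -0.52]
```

View pics/l3.png

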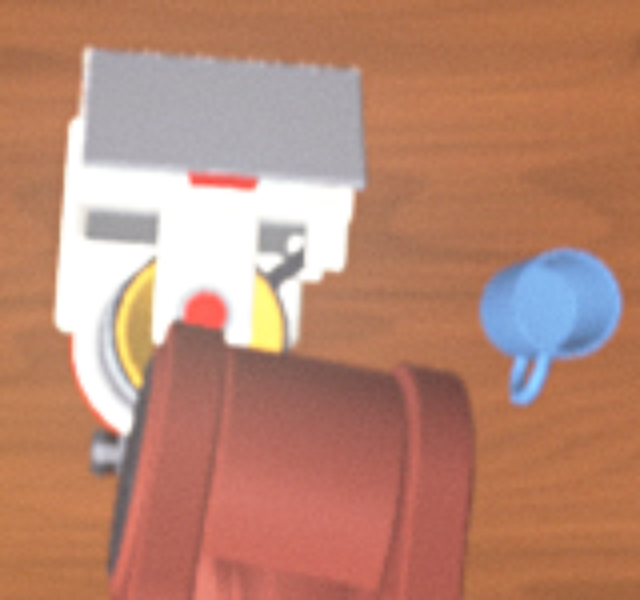

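The view shows brass evenly on both sides of the spray arm, and the 15 N reaction at constant position means the holder is against its home stop. I back off, rise and go over the lid.

Emit:
{"op": "drive_tool", "data": {
  "commands": [
    [[0,0,0.01,0,0],[0,-0.005,0.025,0,0],[0,-0.005,0.025,-0.04,0],[0,-0.005,0.025,-0.08,0],[0,0,0.025,-0.115,0],[0,0.02,0.02,-0.15,0],[0,0.055,0.015,-0.155,0],[0,0.09,0.01,-0.155,0],[0,0.125,0.005,-0.155,0],[0,0.155,0.005,-0.155,0]]
  ]
}}

```text
time: 5.32
ee_pos: [0.6458, -0.0513, 0.3501]
eef_rot: [-3.137, 0.151, -0.001]
ft_force: [1.0, 0.2, 0.4]
gripper_width: -0.003
grip_force: 0.0
```

Emit:
{"op": "drive_tool", "data": {
  "commands": [
    [[0,0.025,0,0,0],[0,0.045,0,0,0],[0,0.045,0,0.01,0],[0,0.045,0,0.02,0],[0,0.045,0,0.03,0],[0,0.045,0,0.04,0],[0,0.045,0,0.047,0],[0,0.045,0,0.05,0],[0,0.045,0,0.053,0],[0,0.045,0,0.056,0]]
  ]
}}

```text
time: 6.15
ee_pos: [0.6889, -0.0566, 0.2945]
eef_rot: [-3.138, 0.153, -0.001]
ft_force: [0.9, -0.6, 0.1]
gripper_width: -0.002
grip_force: 0.0
```

Emit:
{"op": "drive_tool", "data": {
  "commands": [
    [[0,0,0,0.003,0],[0,0,0,0.006,0],[0,0,0,0.009,0],[0,0,0,0.012,0],[0,0,0,0.015,0],[0,-0.001,0,0.018,0],[0,-0.002,0,0.021,0],[0,-0.004,0,0.024,0],[0,-0.006,0,0.027,0],[0,-0.008,0,0.029,0]]
  ]
}}

```text
time: 6.98
ee_pos: [0.6806, -0.0558, 0.2648]
eef_rot: [-3.138, 0.153, 0.0]
ft_force: [-0.4, 0.4, -0.2]
gripper_width: 0.002
grip_force: 0.2
```

Emit:
{"op": "drive_tool", "data": {
  "commands": [
    [[0,-0.003,0,0.002,0],[0,-0.005,0,0.004,0],[0,-0.006,0,0.0055,0],[0,-0.006,0,0.007,0],[0,-0.006,0,0.007,0]]
  ]
}}

```text
time: 7.4
ee_pos: [0.6748, -0.0552, 0.26]
eef_rot: [3.138, -0.153, 0.003]
ft_force: [-3.3, 0.7, 11.2]
gripper_width: -0.003
grip_force: 5.4
```

Emit:
{"op": "drive_tool", "data": {
  "commands": [
    [[0,0,0,-0.01,0],[0,0,0,-0.035,0],[0,-0.03,0,-0.035,0],[0,-0.065,0,-0.035,0],[0,-0.095,0,-0.03,0],[0,-0.099,0.001,-0.025,0],[0,-0.099,0.001,-0.02,0],[0,-0.099,0.001,-0.02,0]]
  ]
}}

```text
time: 8.07
ee_pos: [0.5764, -0.0467, 0.2778]
eef_rot: [-3.138, 0.153, 0.0]
ft_force: [0.7, 0.6, -0.0]
gripper_width: -0.003
grip_force: 0.0
```

```bash
python3 look.py l4; python3 -c "
import cv2,numpy as np
a=cv2.imread('pics/l4.png');b=cv2.imread('pics/l4s.png');a=cv2.resize(a,(400,375));b=cv2.resize(b,(400,466));c=np.zeros((466,800,3),np.uint8);c[:375,:400]=a;c[:,400:]=b;cv2.imwrite('pics/l4c.png',c)"
```

```text
8.0667 [ 0.5764 -0.0467  0.2778] [-3.138  0.153  0.   ] [ 0.68  0.63 -0.04]
```

View pics/l4c.png

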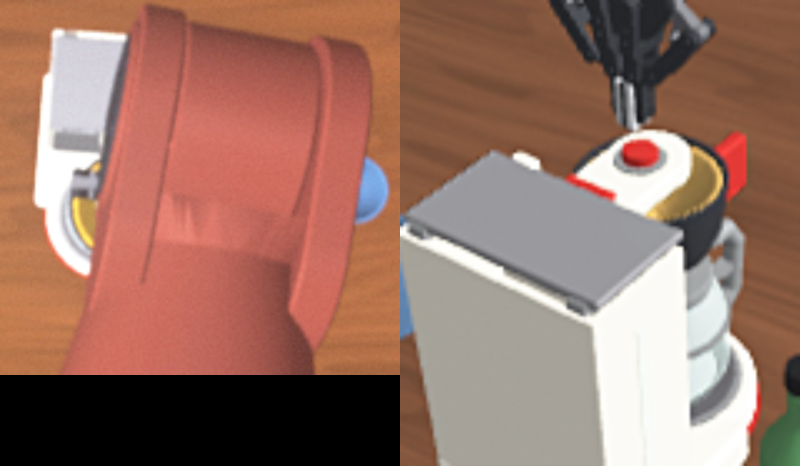

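The right half shows the lid flat, the holder home under the arm with its lug to the front, and the fingertips directly over the red button at (640,150).

Emit:
{"op": "drive_tool", "data": {
  "commands": [
    [[0,0,0,0.01,0],[0,0,0,0.018,0],[0,0,0,0.021,0],[0,0,0,0.023,0],[0,0,0,0.025,0],[0,0,0,0.026,0],[0,0,0,0.026,0]]
  ]
}}

```text
time: 8.75
ee_pos: [0.5765, -0.0466, 0.253]
eef_rot: [3.138, -0.153, 0.001]
ft_force: [-1.7, 0.7, 4.7]
gripper_width: 0.0
grip_force: 2.8
```

Emit:
{"op": "drive_tool", "data": {
  "commands": [
    [[0,0,0,0.001,0],[0,0,0,0.002,0],[0,0,0,0.002,0]]
  ]
}}

```text
time: 9.0
ee_pos: [0.5765, -0.0466, 0.2527]
eef_rot: [3.137, -0.152, 0.004]
ft_force: [-6.4, 0.9, 18.3]
gripper_width: 0.005
grip_force: 9.3
```

The button is bottomed out (18 N at z 0.253). I release it and withdraw.

Emit:
{"op": "drive_tool", "data": {
  "commands": [
    [[0,0,0,-0.005,0],[0,0,0,-0.03,0],[0,0,0,-0.07,0],[0,-0.03,0,-0.09,0],[0,-0.07,0,-0.09,0],[0,-0.11,0,-0.09,0],[0,-0.15,0,-0.09,0],[0,-0.19,0,-0.09,0],[0,-0.19,0,-0.09,0],[0,-0.19,0,-0.09,0]]
  ]
}}

```text
time: 9.83
ee_pos: [0.3858, -0.0279, 0.341]
eef_rot: [3.137, -0.153, 0.003]
ft_force: [0.6, 0.1, 0.9]
gripper_width: -0.002
grip_force: 0.0
```

```bash
python3 look.py l5
```

```text
9.8333 [ 0.3858 -0.0279  0.341 ] [ 3.137e+00 -1.530e-01  3.000e-03] [0.59 0.07 0.89]
```

View pics/l5s.png

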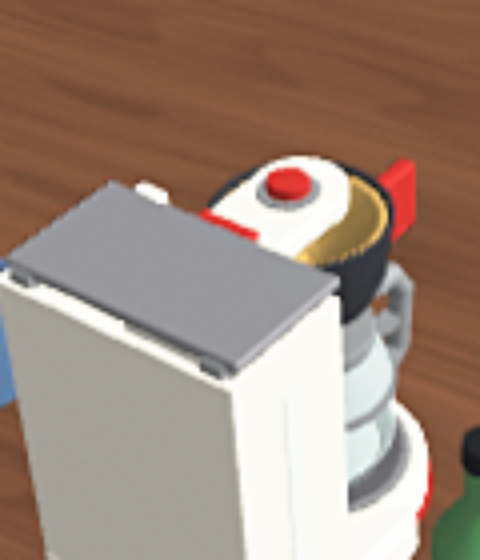

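The lid is shut at (180,270), the holder is home at (330,230), the button is up at (290,183), the jug is in place and the arm is clear.

```bash
python3 -c "
from cell import ctrl
print(ctrl.job_done())"
```

```text
the job is handed in; nothing more can be done
None
```

The filter holder was swung home, the tank lid shut, and the start button pressed fully down and released. The last picture showed all three in place with the jug on its hotplate and the arm clear, so I handed the job in at about 10 s; no verdict was returned.

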